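# Tap the slide fence home against its hidden stop

## Task

Pick up the beech tapping block from the cork mat and use it to nudge the slide fence along its trough, in small gentle pushes, into the plywood hood until it rests against the sprung stop hidden inside, stopping as soon as you feel it: never ram it. Leave the fence resting against the stop, stand the tapping block back on the middle of the cork mat, and leave everything else on the bench where it is.

Things in the scene. Friction and masses are not known exactly. Their poses are not given: they have to be found in the camera images.
- jig: Jig fixed to the bench: plywood base 440 x 120 x 12 mm with a wooden rail along each long side (rail tops 24 mm above the bench), making a trough 76 mm wide with its floor 12 mm above the bench. Origin: bench level, on the trough's centre line; x runs along the trough to the hood. Base from x = -200 (open tail) to +240 mm; hood mouth at x = +60.
- hood: Plywood hood over the jig's far end, 180 long, 120 wide, top 92 mm above the bench. Origin: bench level, under the middle of its mouth; x points inwards. Unseen inside: a rubber-faced sprung stop, its face 60 to 120 mm in from the mouth, differently each time. It yields 1.5 N per mm for 6 mm, then is solid; over 18 N damages it.
- fence: Slide fence, loose in the trough, about 0.6 kg: aluminium plate 180 x 74 x 10 mm with a wooden bar 180 x 32 x 34 on its middle line (44 high). Origin: centre of its underside; x along it, to the hood. Sliding it takes a steady 1.5 to 6 N; once it meets the stop the push force climbs above that drag. Pushed 3 N past the drag on the stop, it stays against it when let go.
- fence_tail (a point): Centre of the fence's flat rear end face (the end away from the hood), 22 mm above the trough floor: the face to push, in the direction of the fence's x.
- mat: Cork mat fixed on the bench, 170 x 110 x 4 mm. Origin: centre of its underside; x along its length.
- tapper_mid (a point): Centre (half-way up) of the tapping block, a loose beech block of about 0.16 kg: foot 100 x 45 x 28 mm (x, y, z) with a grip rib 60 x 22 x 36 mm on top, 64 mm high in all. This point is 32 mm above its underside; x along its length. Grasp the rib across its 22 mm width (y); either flat 45 mm wide end of the foot pushes. It stands on the cork mat.
- glue: Bystander: white glue bottle, 64 mm across, 170 tall. Origin under its middle.
- tin: Bystander: steel tin, 90 mm across, 100 tall. Origin under its middle.
- offcut: Bystander: wood offcut 110 x 50 x 30 mm. Origin under its middle.
- sandblock: Bystander: cork sanding block 90 x 55 x 35 mm. Origin under its middle.
- driver: Bystander: screwdriver lying on the bench, about 200 mm long along its x, handle to -x. Origin under its middle.
Not all that is in view belongs to the job. What is shaped like the part that bears tapper_mid but grey is not meant. Several things look just like the mat: the one meant starts farthest from the robot's base.

How it is judged:
On the way, in this order (a step that is already met when the one before it is completed fails the run):
1. the tapping block is lifted off the mat (height (world z) of tapper_mid above 0.043 m), for 0.1 s.
2. the tapping block touches the fence (contact force between tapper and fence above 0.5 N).
3. the fence presses on the hidden stop (contact force between fence and hood above 0.4 N), for 0.3 s.
At the end, for the whole second after the job is handed in: The fence lies flat in the trough (within 0.06 rad of its line) at rest and still presses on the stop in the hood with more than 0.3 N; the tapping block stands upright on the cork mat, its middle within 40 mm of the mat's centre, released (contact force between fence and hood above 0.3 N and angle between the x axis of fence and the x axis of jig, either way round below 0.06 rad and angle between fence's own z axis and vertical below 0.05 rad and horizontal distance between tapper_mid and mat below 0.04 m and height (world z) of tapper_mid below 0.042 m and angle between tapper_mid's own z axis and vertical below 0.08 rad and linear speed of fence below 0.01 m/s and contact force between tapper and mat above 0.3 N); the robot touches nothing.
It fails at once if the stop is rammed: more than 18 N between the fence and the stop (contact force between fence and hood above 18 N).
It fails at once if the fence is struck or flung: faster than 0.25 m/s (linear speed of fence above 0.25 m/s).
It fails at once if the robot touches the fence itself instead of using the tapping block (contact force between any of the fingers, the arm and fence above 1 N).
It fails at once if a bystander is moved more than 30 mm (distance of any of glue, tin, offcut, sandblock, driver from where it was at the start of the episode above 0.03 m).
It also fails if it takes over 72 s, if anything falls off the work surface, if the arm or the gripper's body presses on something with over 40 N, if the wrist force passes 120 N, or if a joint passes its speed limit or range.

## Robot

A 6-joint arm with a two-finger parallel gripper is mounted at the origin on the work surface. World frame = base frame: x ahead of the robot, y to its left, z up, the work surface at z = 0. Lengths are in m, angles in rad, forces in N, time in s.
With the tool pointing down it reaches from about 0.375 to 0.975 m from the base axis. Payload 3.8 kg.
Tool frame: the origin (TCP) lies midway between the tips of the shut fingers; the grasp point (between the pads) lies 19 mm behind it; z points along the fingers, y is the line along which they close (so a half turn about z gives the same grasp; the last joint's range is limited). The gripper opens to 85 mm and grips with 20 to 120 N. Pads are 22 mm wide; open, the fingers measure 114 mm over their backs; the gripper's body (76 mm by 85 mm) begins 54 mm behind the grasp point. The pads swing forward as they close: fully open they stand 13 mm farther back than shut.
Start: joints at [1.286, 0.264, 1.604, -0, 1.274, -0.037], TCP at [0.166, 0.654, 0.231] pointing down, gripper open.
Joint ranges: [-2.63, 2.63], [-0.94, 2.18], [0.31, 2.57], [-1.31, 4.45], [0, 2.66], [-2.55, 2.55]. Speed limits (rad/s): [2.57, 2.57, 3.14, 3.14, 3.14, 3.14].

## Interface

Orientations are given as a rotation vector (axis times angle).
In Python, from workcell import bot, imaging gives the robot as it stands.
- The arm moves only by the tool step_arm, never from a script. Its argument "series" is a list of rows, each an object of numbers: "grip": the closure, from -1 (fully open) to 1 (shut); "x", "y", "z": the shift along the tool's x, y, z normalised to -1 to 1, where 1 is 500 mm; "ax", "ay", "az": the turn, a rotation vector about the tool's x, y, z normalised to -1 to 1, where 1 is 30 degrees. A call has 1 to 12 rows; each row is the pose to reach, as a shift and turn from the pose commanded when the call began, along the tool's axes at that moment; what a row does not reach only later rows make up. A row lasts 1/10 s, in which the tool goes at most 50 mm and 8.59 degrees, less where a joint would pass 70% of its speed; a pose out of reach is approached as far as the arm can. A call with a number of a shift or a turn outside -1 to 1 is refused whole. A call with a gripper value outside its range is refused whole. The fingers move at their own pace and stop on an object; "force" is the grip in N (left out, the last holds). Time passes only in rows, so rows that repeat a pose let the fingers close. It gives the time, the measured TCP pose, the force, the opening and the grip force at its end, in the units of the state.
- bot.read_state(): the state, without advancing time (a new reading comes with each control period).
- imaging.read_camera(name): name is "scene" or "top" or "wrist"; returns a dict with "img" (400x640x3 uint8, red, green, blue), "fx", "fy", "cx", "cy" (pixels), "k1" (the pictures are not rectified: a ray, as slopes to the right and down, at radius r is drawn at 1 + k1 r^2 times it, then the intrinsics apply), "R" (3x3) and "t" (3): a world point X has camera coordinates R X + t. Camera axes: x right, y down, z forward; pixel columns grow to the right and rows downward; lengths in m; the calibration is good to about 2 mm. A picture is of the moment at which its call begins. There is no depth.
- bot.finish_job(): hands the job in; it is judged then, once.
The state is a dict: "time": time; "q": joint angles; "joint_vel": joint speeds; "joint_torque": joint torques, N m; "tool_pos": TCP position; "tcp_rot": TCP orientation; "wrist_force": force on the tool from outside, world axes, zero at the start; "torque": the same for the moment, N m; "width": opening from 0.0 (shut) to 1.0 (fully open); "grip_force": force on a finger pad.
Only numpy, scipy, OpenCV 4.12 (cv2) and the standard library are available. Lean on these libraries where they do the work, as an engineer would, in place of code of your own. Each camera call takes 0.05 s, during which the arm holds its last target. There are 200 camera calls.

## Working session

There is one attempt and no reset: what is moved stays moved. The work goes in short steps, Python scripts to look and compute and a tool call to move; the robot and the scene stay as the last step left them, time stands still between calls to the robot, and variables do not carry over. Pictures are saved under pics/ and viewed, at most 10 in all, crops included, and the job is handed in when it is done.

Besides the shell and the picture viewer there is one more tool, called after "Emit:" by a JSON object that holds its "op" and its "data". step_arm: Moves the arm, as the interface text tells. Scaled input: -1 to 1 covers 500 mm each way for a shift and 30 degrees each way for a turn. Its arguments: {"type":"object","properties":{"series":{"type":"array","items":{"type":"object","properties":{"grip":{"type":"number"},"x":{"type":"number","minimum":-1,"maximum":1},"y":{"type":"number","minimum":-1,"maximum":1},"z":{"type":"number","minimum":-1,"maximum":1},"ax":{"type":"number","minimum":-1,"maximum":1},"ay":{"type":"number","minimum":-1,"maximum":1},"az":{"type":"number","minimum":-1,"maximum":1}}}},"force":{"type":"number"}},"required":["series"]}

```bash
mkdir -p pics; ls
cat > h.py <<'E'
import numpy as np,cv2
from workcell import bot,imaging
def snap(n,f):
    c=imaging.read_camera(n); cv2.imwrite(f'pics/{f}.png',c['img'][:,:,::-1]); np.save(f'pics/{f}.npy',{k:c[k] for k in c},allow_pickle=True); return c
def load(f): return np.load(f'pics/{f}.npy',allow_pickle=True).item()
def px2w(c,uv,z):
    K=np.array([[c['fx'],0,c['cx']],[0,c['fy'],c['cy']],[0,0,1.]])
    p=cv2.undistortPoints(np.array(uv,float).reshape(-1,1,2),K,np.array([c['k1'],0,0,0.])).reshape(-1,2)
    R=np.array(c['R']);t=np.array(c['t']); d=np.c_[p,np.ones(len(p))]@R; o=-R.T@t
    return o+d*((np.broadcast_to(z,len(p))-o[2])/d[:,2])[:,None]
def w2px(c,X):
    X=np.atleast_2d(X)@np.array(c['R']).T+c['t']; s=X[:,:2]/X[:,2:]; s=s*(1+c['k1']*(s**2).sum(1))[:,None]
    return s*[c['fx'],c['fy']]+[c['cx'],c['cy']]
E
python3 - <<'E'
from h import *
for n in ('scene','top'):
    c=snap(n,n+'0'); print(n,c['fx'],c['k1'],-np.array(c['R']).T@c['t'])
s=bot.read_state(); print(s)
E
```

```text
pics
scene 414.225545141526 0.027186517722353146 [1.46661155 0.01762554 0.68480028]
top 371.8899132557655 -0.05447963837661685 [0.33311602 0.00173777 1.18803047]
{'time': 0.1, 'q': array([ 1.28611461e+00,  2.64688529e-01,  1.60526867e+00,  1.71955278e-05,
        1.27369527e+00, -3.68923451e-02]), 'joint_vel': array([-0.00010521, -0.00036446, -0.00250091, -0.00053517,  0.00091059,
       -0.00154264]), 'joint_torque': array([ 5.28021319e-04, -5.16707683e+01, -3.68585193e+01,  1.75052787e-05,
        6.43754523e-03, -4.64026428e-06]), 'tool_pos': array([0.16535348, 0.65373899, 0.23006243]), 'tcp_rot': array([-0.38819655, -3.117166  ,  0.00318933]), 'wrist_force': array([-0.88685006, -0.16239138, -0.46293644]), 'torque': array([-0.04660419,  0.08358403,  0.0028629 ]), 'grip_force': 0.0, 'width': 0.9988162764457651}
```

View pics/top0.png

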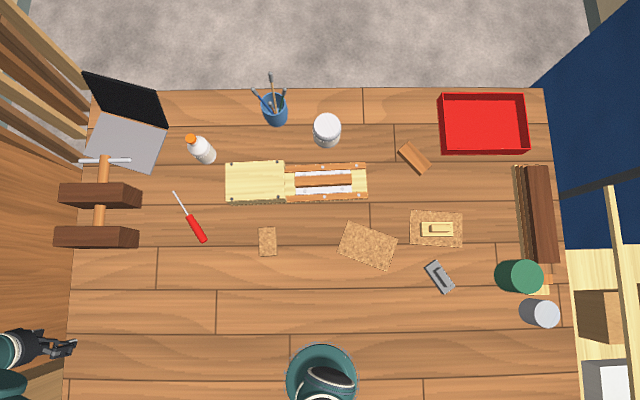

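View pics/scene0.png

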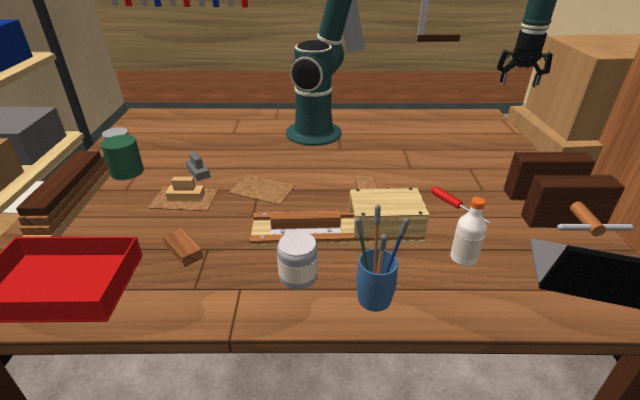

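The top view shows the jig, with its hood at (255,182) and the fence at (322,180). The beech block stands on a mat at (436,229), the grey decoy is at (440,277), and another mat is at (368,246). The tin is at (327,129), the offcut at (414,158). I'll enlarge the work area.

Run:
```python
import cv2
i=cv2.imread('pics/top0.png')[150:280,218:478]
cv2.imwrite('pics/crop1.png',cv2.resize(i,None,fx=3,fy=3,interpolation=cv2.INTER_CUBIC))
```

```text
(no output)
```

View pics/crop1.png

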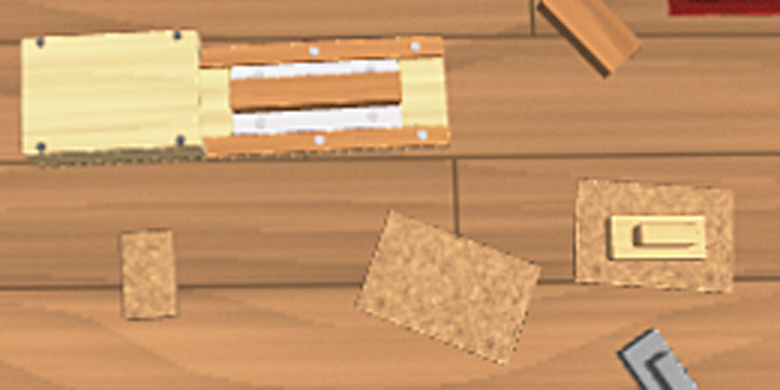

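```bash
cat > m.py <<'E'
from h import *
c=load('top0')
def P(l,z): return px2w(c,[(218+(x+.5)/3-.5,150+(y+.5)/3-.5) for x,y in l],z)
np.set_printoptions(precision=4,suppress=True)
for n,l,z in [('mat',[(580,178),(734,189),(732,293),(574,282)],.004),('mat2',[(392,210),(541,265),(510,364),(357,306)],.004),
 ('foot',[(613,215),(705,215),(705,260),(613,259)],.032),('rib',[(640,224),(697,223),(697,247),(640,247)],.068),
 ('bar',[(231,81),(399,73),(401,101),(231,111)],.056),('plate',[(231,68),(399,61),(402,126),(232,136)],.022),
 ('hood',[(22,39),(198,30),(202,150),(22,157)],.092),('jigend',[(443,37),(449,147)],.024)]:
    p=P(l,z)[:,:2]; print(n,p.mean(0),'r',np.hypot(*p.mean(0)),p.tolist() and '\n',p.round(4).tolist())
    if len(p)==4: print('  long ang',np.degrees([np.arctan2(*(p[1]-p[0])[::-1]),np.arctan2(*(p[2]-p[3])[::-1])]),'len',np.linalg.norm(p[1]-p[0]),np.linalg.norm(p[2]-p[3]),np.linalg.norm(p[3]-p[0]),np.linalg.norm(p[2]-p[1]))
    else: print(np.degrees(np.arctan2(*(p[1]-p[0])[::-1])))
E
python3 m.py
```

```text
mat [ 0.4546 -0.3739] r 0.5885962412392461 
 [[0.5174, -0.2963], [0.5032, -0.4635], [0.3917, -0.4522], [0.406, -0.2836]]
  long ang [-94.833  -94.8509] len 0.16782253886769313 0.16925397930885203 0.11207547006933358 0.11209585429813262
mat2 [ 0.4038 -0.1517] r 0.43138688471124337 
 [[0.4852, -0.0925], [0.4245, -0.2493], [0.3217, -0.2118], [0.384, -0.0531]]
  long ang [-111.1652 -111.4155] len 0.1681702674015744 0.17050111595997422 0.10863515527036817 0.10940045957602759
foot [ 0.4495 -0.3689] r 0.5814807402241372 
 [[0.4734, -0.3218], [0.4721, -0.4193], [0.4249, -0.4157], [0.4274, -0.3189]]
  long ang [-90.7894 -91.4862] len 0.0975170261587096 0.09675136596568397 0.04605052404126308 0.04726816413012427
rib [ 0.4477 -0.3672] r 0.5789918947838624 
 [[0.4595, -0.3387], [0.4597, -0.3973], [0.4353, -0.3955], [0.4362, -0.3372]]
  long ang [-89.8124 -90.8532] len 0.05857091364649508 0.05827618245708559 0.023356372480289718 0.024434655196975946
bar [ 0.6038 -0.0119] r 0.6039105163927738 
 [[0.616, 0.0763], [0.6227, -0.0995], [0.5926, -0.1007], [0.5839, 0.0762]]
  long ang [-87.8339 -87.1955] len 0.1758802319660646 0.17715973348173064 0.03209057809059823 0.030096020904271457
plate [ 0.6052 -0.0128] r 0.6053400219005554 
 [[0.6389, 0.0785], [0.6447, -0.1029], [0.573, -0.1041], [0.5642, 0.0773]]
  long ang [-88.1775 -87.2131] len 0.1815256924120993 0.1816724851883253 0.07478720920783259 0.07172795346308285
hood [0.5956 0.1954] r 0.6268670480951616 
 [[0.6538, 0.2879], [0.661, 0.1077], [0.5364, 0.1028], [0.5313, 0.2832]]
  long ang [-87.7142 -88.3745] len 0.18035823972893825 0.18051504009935307 0.12268664353542781 0.12476674482498509
jigend [ 0.6099 -0.1522] r 0.6286173102891179 
 [[0.6706, -0.1512], [0.5493, -0.1533]]
-179.01670896813567
```

```bash
cat >> h.py <<'E'
from scipy.spatial.transform import Rotation as Ro
def state():
    s=bot.read_state(); R=Ro.from_rotvec(s['tcp_rot']); y=R.as_matrix()[:,1]
    print('t',round(s['time'],2),'p',s['tool_pos'].round(4),'yaw',np.degrees(np.arctan2(y[1],y[0])).round(2),'tilt z',R.as_matrix()[:,2].round(3),'F',s['wrist_force'].round(2),'w',round(s['width'],3),'g',round(s['grip_force'],1),'q6',s['q'][5].round(2)); return s,R
def plan(pos,yaw):  # yaw: world angle of tool y, deg
    s,R=state(); a=np.radians(yaw); y=np.array([np.cos(a),np.sin(a),0]); z=np.array([0,0,-1.]); 
    Rt=Ro.from_matrix(np.c_[np.cross(y,z),y,z])
    print('shift',(R.inv().apply(np.array(pos)-s['tool_pos'])/.5).round(4),'turn',((R.inv()*Rt).as_rotvec()/np.radians(30)).round(4))
E
python3 - <<'E'
from h import *
plan([.52,.15,.231],-1)
E
```

```text
t 0.1 p [0.1654 0.6537 0.2301] yaw 75.8 tilt z [-0.001 -0.002 -1.   ] F [-0.89 -0.16 -0.46] w 0.999 g 0.0 q6 -0.04
shift [-9.347e-01 -8.027e-01 -3.000e-04] turn [-3.4000e-03  2.5000e-03  2.5601e+00]
```

Emit:
{"op": "step_arm", "data": {"series": [{"x":-0.93,"y":-0.8,"z":0,"az":1,"grip":-1},{"x":-0.93,"y":-0.8,"z":0,"az":1,"grip":-1},{"x":-0.93,"y":-0.8,"z":0,"az":1,"grip":-1},{"x":-0.93,"y":-0.8,"z":0,"az":1,"grip":-1},{"x":-0.93,"y":-0.8,"z":0,"az":1,"grip":-1},{"x":-0.93,"y":-0.8,"z":0,"az":1,"grip":-1},{"x":-0.93,"y":-0.8,"z":0,"az":1,"grip":-1},{"x":-0.93,"y":-0.8,"z":0,"az":1,"grip":-1},{"x":-0.93,"y":-0.8,"z":0,"az":1,"grip":-1},{"x":-0.93,"y":-0.8,"z":0,"az":1,"grip":-1},{"x":-0.93,"y":-0.8,"z":0,"az":1,"grip":-1},{"x":-0.93,"y":-0.8,"z":0,"az":1,"grip":-1}]}}

```text
validation failed for argument at $.se...
```

Run:
```python
from h import *
plan([.448,-.25,.231],-1)
```

```text
t 0.1 p [0.1654 0.6537 0.2301] yaw 75.8 tilt z [-0.001 -0.002 -1.   ] F [-0.89 -0.16 -0.46] w 0.999 g 0.0 q6 -0.04
shift [-9.9130e-01 -1.6136e+00  1.4000e-03] turn [-3.4000e-03  2.5000e-03  2.5601e+00]
```

Emit:
{"op": "step_arm", "data": {"series": [{"x":-0.1,"y":-0.1,"z":0.0,"ax":0.0,"ay":0.0,"az":0.3,"grip":-1.0}]}}

```text
time: 0.2
tool_pos: [0.1891, 0.6141, 0.2298]
tcp_rot: [-0.619, -3.078, -0.001]
wrist_force: [1.8, -0.6, -0.1]
width: 1.004
grip_force: 0.0
```

Run:
```python
from h import *
plan([.52,.15,.231],-1)
```

```text
t 0.2 p [0.1891 0.6141 0.2298] yaw 67.27 tilt z [-0.002  0.001 -1.   ] F [ 1.83 -0.58 -0.12] w 1.004 g 0.0 q6 0.06
shift [-0.9691 -0.6004 -0.0044] turn [-1.6000e-03 -3.3000e-03  2.2758e+00]
```

Emit:
{"op": "step_arm", "data": {"series": [{"x":-0.97,"y":-0.6,"z":0.0,"ax":0.0,"ay":0.0,"az":1.0,"grip":-1.0},{"x":-0.97,"y":-0.6,"z":0.0,"ax":0.0,"ay":0.0,"az":1.0,"grip":-1.0},{"x":-0.97,"y":-0.6,"z":0.0,"ax":0.0,"ay":0.0,"az":1.0,"grip":-1.0},{"x":-0.97,"y":-0.6,"z":0.0,"ax":0.0,"ay":0.0,"az":1.0,"grip":-1.0},{"x":-0.97,"y":-0.6,"z":0.0,"ax":0.0,"ay":0.0,"az":1.0,"grip":-1.0},{"x":-0.97,"y":-0.6,"z":0.0,"ax":0.0,"ay":0.0,"az":1.0,"grip":-1.0},{"x":-0.97,"y":-0.6,"z":0.0,"ax":0.0,"ay":0.0,"az":1.0,"grip":-1.0},{"x":-0.97,"y":-0.6,"z":0.0,"ax":0.0,"ay":0.0,"az":1.0,"grip":-1.0},{"x":-0.97,"y":-0.6,"z":0.0,"ax":0.0,"ay":0.0,"az":1.0,"grip":-1.0},{"x":-0.97,"y":-0.6,"z":0.0,"ax":0.0,"ay":0.0,"az":1.0,"grip":-1.0},{"x":-0.97,"y":-0.6,"z":0.0,"ax":0.0,"ay":0.0,"az":1.0,"grip":-1.0},{"x":-0.97,"y":-0.6,"z":0.0,"ax":0.0,"ay":0.0,"az":1.0,"grip":-1.0}]}}

```text
time: 1.4
tool_pos: [0.5238, 0.1433, 0.2309]
tcp_rot: [1.401, 2.811, -0.002]
wrist_force: [-0.1, 1.3, -0.5]
width: 1.002
grip_force: 0.0
```

Run:
```python
from h import *
plan([.448,-.25,.231],-1)
```

```text
t 1.4 p [0.5238 0.1433 0.2309] yaw 37.02 tilt z [ 0.    -0.001 -1.   ] F [-0.1   1.27 -0.54] w 1.002 g 0.0 q6 -0.42
shift [-0.5368 -0.5946  0.0008] turn [-3.0000e-04  2.6000e-03  1.2673e+00]
```

Emit:
{"op": "step_arm", "data": {"series": [{"x":-0.54,"y":-0.6,"z":0.0,"ax":0.0,"ay":0.0,"az":1.0,"grip":-1.0},{"x":-0.54,"y":-0.6,"z":0.0,"ax":0.0,"ay":0.0,"az":1.0,"grip":-1.0},{"x":-0.54,"y":-0.6,"z":0.0,"ax":0.0,"ay":0.0,"az":1.0,"grip":-1.0},{"x":-0.54,"y":-0.6,"z":0.0,"ax":0.0,"ay":0.0,"az":1.0,"grip":-1.0},{"x":-0.54,"y":-0.6,"z":0.0,"ax":0.0,"ay":0.0,"az":1.0,"grip":-1.0},{"x":-0.54,"y":-0.6,"z":0.0,"ax":0.0,"ay":0.0,"az":1.0,"grip":-1.0},{"x":-0.54,"y":-0.6,"z":0.0,"ax":0.0,"ay":0.0,"az":1.0,"grip":-1.0},{"x":-0.54,"y":-0.6,"z":0.0,"ax":0.0,"ay":0.0,"az":1.0,"grip":-1.0},{"x":-0.54,"y":-0.6,"z":0.0,"ax":0.0,"ay":0.0,"az":1.0,"grip":-1.0},{"x":-0.54,"y":-0.6,"z":0.0,"ax":0.0,"ay":0.0,"az":1.0,"grip":-1.0}]}}

```text
time: 2.4
tool_pos: [0.4457, -0.2505, 0.2308]
tcp_rot: [-2.081, -2.352, -0.0]
wrist_force: [-0.3, 0.2, -0.5]
width: 1.0
grip_force: 0.0
```

Run:
```python
from h import *
plan([.448,-.368,.18],-1)
```

```text
t 2.4 p [ 0.4457 -0.2505  0.2308] yaw 7.01 tilt z [-0.001  0.001 -1.   ] F [-0.29  0.22 -0.45] w 1.0 g 0.0 q6 -0.68
shift [-0.234  -0.024   0.1013] turn [-0.0014 -0.002   0.2669]
```

Emit:
{"op": "step_arm", "data": {"series": [{"x":-0.234,"y":-0.024,"z":0.1,"ax":0.0,"ay":0.0,"az":0.267,"grip":-1.0},{"x":-0.234,"y":-0.024,"z":0.1,"ax":0.0,"ay":0.0,"az":0.267,"grip":-1.0},{"x":-0.234,"y":-0.024,"z":0.1,"ax":0.0,"ay":0.0,"az":0.267,"grip":-1.0},{"x":-0.234,"y":-0.024,"z":0.1,"ax":0.0,"ay":0.0,"az":0.267,"grip":-1.0},{"x":-0.234,"y":-0.024,"z":0.1,"ax":0.0,"ay":0.0,"az":0.267,"grip":-1.0}]}}

```text
time: 2.9
tool_pos: [0.4494, -0.3653, 0.1805]
tcp_rot: [-2.234, -2.205, -0.001]
wrist_force: [-0.3, 0.1, 0.5]
width: 0.999
grip_force: 0.0
```

Run:
```python
from h import *
state(); c=snap('wrist','w1'); print(c['fx'],c['k1'])
X=[.448,-.368,.032]; print(w2px(c,X))
cv2.imwrite('pics/w1b.png',cv2.resize(c['img'][:,:,::-1],(800,500)))
```

```text
t 2.9 p [ 0.4494 -0.3653  0.1805] yaw -0.76 tilt z [-0.001  0.002 -1.   ] F [-0.35  0.14  0.52] w 0.999 g 0.0 q6 -0.71
356.0544429434003 -0.026168991456006013
[[320.0004107  184.77710712]]
```

View pics/w1b.png

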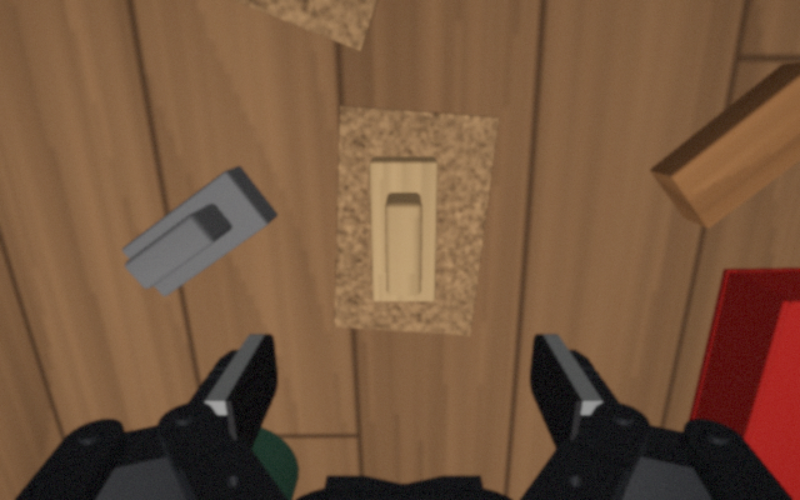

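Run:
```python
from h import *
np.set_printoptions(precision=4,suppress=True)
c=load('w1')
for n,l,z in [('foot',[(371,163),(437,163),(435,300),(373,300)],.032),('rib',[(387,205),(421.5,205),(421,293),(387,293)],.068),('mat',[(340,106),(498,119),(470,335),(334,326)],.004)]:
    p=px2w(c,np.array(l)/1.25-.1,z)[:,:2]; d=(p[0]+p[1]-p[2]-p[3])/2
    print(n,p.mean(0),np.linalg.norm(d),'ang',np.degrees(np.arctan2(d[1],d[0])),np.linalg.norm(p[0]-p[1]),np.linalg.norm(p[2]-p[3]))
plan([.4485,-.368,.039],-0.5)
```

```text
foot [ 0.4506 -0.3707] 0.09727694117282319 ang 89.30382490847443 0.04283150314764394 0.044465896672598475
rib [ 0.4507 -0.3699] 0.056089618378490726 ang 89.15446874004907 0.02020166640642842 0.021254546946264274
mat [ 0.4551 -0.3753] 0.168520669890843 ang 85.22638317235904 0.10919774546919489 0.10989680627094546
t 2.95 p [ 0.4497 -0.3652  0.1812] yaw -0.72 tilt z [-0.     0.001 -1.   ] F [ 0.18 -0.36 -0.07] w 1.003 g 0.0 q6 -0.71
shift [-0.006  -0.0022  0.2843] turn [-0.0007 -0.0025 -0.0073]
```

Emit:
{"op": "step_arm", "data": {"series": [{"x":-0.0096,"y":0.0006,"z":0.08,"ax":0.0,"ay":0.0,"az":0.0,"grip":-1.0},{"x":-0.0096,"y":0.0006,"z":0.16,"ax":0.0,"ay":0.0,"az":0.0,"grip":-1.0},{"x":-0.0096,"y":0.0006,"z":0.22,"ax":0.0,"ay":0.0,"az":0.0,"grip":-1.0},{"x":-0.0096,"y":0.0006,"z":0.26,"ax":0.0,"ay":0.0,"az":0.0,"grip":-1.0},{"x":-0.0096,"y":0.0006,"z":0.287,"ax":0.0,"ay":0.0,"az":0.0,"grip":-1.0},{"x":-0.0096,"y":0.0006,"z":0.287,"ax":0.0,"ay":0.0,"az":0.0,"grip":-1.0},{"x":-0.0096,"y":0.0006,"z":0.287,"ax":0.0,"ay":0.0,"az":0.0,"grip":-1.0}]}}

```text
time: 3.65
tool_pos: [0.4504, -0.3716, 0.039]
tcp_rot: [2.235, 2.206, 0.0]
wrist_force: [-0.6, 0.5, 0.0]
width: 1.0
grip_force: 0.0
```

Run:
```python
from h import *
plan([.450,-.370,.037],-0.8)
```

```text
t 3.65 p [ 0.4504 -0.3716  0.039 ] yaw -0.74 tilt z [ 0.001 -0.001 -1.   ] F [-0.59  0.53  0.02] w 1.0 g 0.0 q6 -0.72
shift [ 0.0033 -0.0009  0.0039] turn [0.0023 0.0017 0.002 ]
```

Emit:
{"op": "step_arm", "data": {"force": 50, "series": [{"x":0.002,"y":0.0,"z":0.004,"ax":0.0,"ay":0.0,"az":0.0,"grip":-1.0},{"x":0.002,"y":0.0,"z":0.004,"ax":0.0,"ay":0.0,"az":0.0,"grip":1.0},{"x":0.002,"y":0.0,"z":0.004,"ax":0.0,"ay":0.0,"az":0.0,"grip":1.0},{"x":0.002,"y":0.0,"z":0.004,"ax":0.0,"ay":0.0,"az":0.0,"grip":1.0},{"x":0.002,"y":0.0,"z":0.004,"ax":0.0,"ay":0.0,"az":0.0,"grip":1.0},{"x":0.002,"y":0.0,"z":0.004,"ax":0.0,"ay":0.0,"az":0.0,"grip":1.0},{"x":0.002,"y":0.0,"z":0.004,"ax":0.0,"ay":0.0,"az":0.0,"grip":1.0},{"x":0.002,"y":0.0,"z":0.004,"ax":0.0,"ay":0.0,"az":0.0,"grip":1.0}]}}

```text
time: 4.45
tool_pos: [0.4495, -0.3711, 0.0361]
tcp_rot: [2.237, 2.205, -0.0]
wrist_force: [-0.6, -1.0, 2.6]
width: 0.253
grip_force: 49.7
```

Run:
```python
from h import *
plan([.450,-.370,.117],-0.8)
```

```text
t 4.45 p [ 0.4495 -0.3711  0.0361] yaw -0.81 tilt z [ 0. -0. -1.] F [-0.64 -0.95  2.61] w 0.253 g 49.7 q6 -0.72
shift [ 0.0022  0.0009 -0.1619] turn [ 0.0004  0.0007 -0.0002]
```

Emit:
{"op": "step_arm", "data": {"series": [{"x":0.0,"y":0.0,"z":-0.04,"ax":0.0,"ay":0.0,"az":0.0,"grip":1.0},{"x":0.0,"y":0.0,"z":-0.08,"ax":0.0,"ay":0.0,"az":0.0,"grip":1.0},{"x":0.0,"y":0.0,"z":-0.12,"ax":0.0,"ay":0.0,"az":0.0,"grip":1.0},{"x":0.0,"y":0.0,"z":-0.16,"ax":0.0,"ay":0.0,"az":0.0,"grip":1.0},{"x":0.0,"y":0.0,"z":-0.16,"ax":0.0,"ay":0.0,"az":0.0,"grip":1.0}]}}

```text
time: 4.95
tool_pos: [0.4511, -0.3722, 0.1185]
tcp_rot: [2.233, 2.202, 0.001]
wrist_force: [-0.1, -0.3, -1.6]
width: 0.253
grip_force: 49.4
```

Run:
```python
from h import *
plan([.611,-.176,.117],2.3)
```

```text
t 4.95 p [ 0.4511 -0.3722  0.1185] yaw -0.8 tilt z [ 0.004 -0.003 -1.   ] F [-0.08 -0.27 -1.6 ] w 0.253 g 49.4 q6 -0.72
shift [0.3969 0.3143 0.0029] turn [ 0.0076  0.0067 -0.1034]
```

Emit:
{"op": "step_arm", "data": {"series": [{"x":0.067,"y":0.053,"z":0.0,"ax":0.0,"ay":0.0,"az":-0.02,"grip":1.0},{"x":0.133,"y":0.105,"z":0.0,"ax":0.0,"ay":0.0,"az":-0.04,"grip":1.0},{"x":0.2,"y":0.157,"z":0.0,"ax":0.0,"ay":0.0,"az":-0.06,"grip":1.0},{"x":0.267,"y":0.21,"z":0.0,"ax":0.0,"ay":0.0,"az":-0.08,"grip":1.0},{"x":0.333,"y":0.262,"z":0.0,"ax":0.0,"ay":0.0,"az":-0.103,"grip":1.0},{"x":0.397,"y":0.314,"z":0.0,"ax":0.0,"ay":0.0,"az":-0.103,"grip":1.0},{"x":0.397,"y":0.314,"z":0.0,"ax":0.0,"ay":0.0,"az":-0.103,"grip":1.0},{"x":0.397,"y":0.314,"z":0.0,"ax":0.0,"ay":0.0,"az":-0.103,"grip":1.0}]}}

```text
time: 5.75
tool_pos: [0.6085, -0.1733, 0.1138]
tcp_rot: [-2.172, -2.266, 0.003]
wrist_force: [-0.1, -0.8, -1.3]
width: 0.248
grip_force: 49.6
```

Run:
```python
from h import *
plan([.611,-.176,.053],2.3)
c=snap('wrist','w2')
cv2.imwrite('pics/w2b.png',cv2.resize(c['img'][:,:,::-1],(800,500)))
```

```text
t 5.75 p [ 0.6085 -0.1733  0.1138] yaw 2.43 tilt z [-0.003  0.001 -1.   ] F [-0.07 -0.84 -1.28] w 0.248 g 49.6 q6 -0.36
shift [-0.0056  0.005   0.1215] turn [-0.0056 -0.0013  0.0043]
```

View pics/w2b.png

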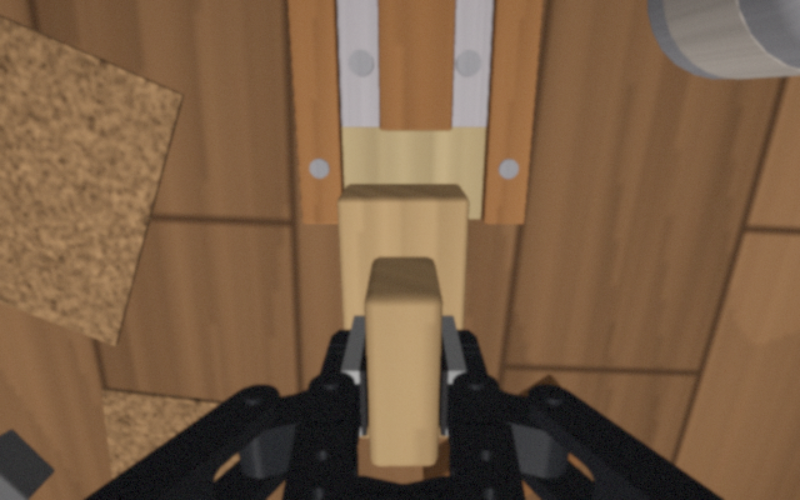

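Run:
```python
from h import *
np.set_printoptions(precision=4,suppress=True)
c=load('w2')
W=lambda l,z: px2w(c,np.array(l)/1.25-.1,z)[:,:2]
a=W([(301,223),(523,223),(288,0),(543,0)],.024); m0=a[:2].mean(0);m1=a[2:].mean(0);d=m1-m0;print('jig',m0,m1,np.degrees(np.arctan2(d[1],d[0])),np.linalg.norm(a[0]-a[1]),np.linalg.norm(a[2]-a[3]))
p=W([(343,127),(490,127)],.022);print('plate tail',p,p.mean(0))
p=W([(381,129),(452,129),(378,0),(455,0)],.056);print('bar',p,p[:2].mean(0),p[2:].mean(0))
zf=.1138-.032+.028
p=W([(341,198),(467,198)],zf);print('foot front',p,p.mean(0),np.degrees(np.arctan2(*(p[1]-p[0])[::-1])))
```

```text
jig [ 0.6131 -0.1547] [ 0.6095 -0.0466] 91.92882053296385 0.12014183845658191 0.1194891798243041
plate tail [[ 0.5755 -0.1061]
 [ 0.6504 -0.1029]] [ 0.613  -0.1045]
bar [[ 0.5966 -0.1043]
 [ 0.6276 -0.103 ]
 [ 0.5939 -0.0538]
 [ 0.625  -0.0524]] [ 0.6121 -0.1037] [ 0.6094 -0.0531]
foot front [[ 0.5864 -0.1242]
 [ 0.6286 -0.1223]] [ 0.6075 -0.1233] 2.501229460401765
```

Emit:
{"op": "step_arm", "data": {"series": [{"x":-0.0056,"y":0.0106,"z":0.04,"ax":0.0,"ay":0.0,"az":0.008,"grip":1.0},{"x":-0.0056,"y":0.0106,"z":0.08,"ax":0.0,"ay":0.0,"az":0.008,"grip":1.0},{"x":-0.0056,"y":0.0106,"z":0.121,"ax":0.0,"ay":0.0,"az":0.008,"grip":1.0},{"x":-0.0056,"y":0.0106,"z":0.121,"ax":0.0,"ay":0.0,"az":0.008,"grip":1.0},{"x":-0.0056,"y":0.0106,"z":0.121,"ax":0.0,"ay":0.0,"az":0.008,"grip":1.0},{"x":-0.0056,"y":0.0106,"z":0.121,"ax":0.0,"ay":0.0,"az":0.008,"grip":1.0}]}}

```text
time: 6.4
tool_pos: [0.6151, -0.1782, 0.0565]
tcp_rot: [2.181, 2.258, 0.001]
wrist_force: [0.4, -0.9, -0.5]
width: 0.25
grip_force: 49.6
```

Run:
```python
from h import *
plan([.6132,-.158,.053],2.1)
```

```text
t 6.4 p [ 0.6151 -0.1782  0.0565] yaw 1.99 tilt z [ 0.002 -0.001 -1.   ] F [ 0.4  -0.93 -0.5 ] w 0.25 g 49.6 q6 -0.36
shift [ 0.0404 -0.0024  0.0069] turn [ 0.0031  0.0014 -0.0037]
```

Emit:
{"op": "step_arm", "data": {"series": [{"x":0.01,"y":-0.002,"z":0.005,"ax":0.0,"ay":0.0,"az":0.0,"grip":1.0},{"x":0.02,"y":-0.002,"z":0.007,"ax":0.0,"ay":0.0,"az":0.0,"grip":1.0},{"x":0.03,"y":-0.002,"z":0.007,"ax":0.0,"ay":0.0,"az":0.0,"grip":1.0},{"x":0.036,"y":-0.002,"z":0.007,"ax":0.0,"ay":0.0,"az":0.0,"grip":1.0},{"x":0.04,"y":-0.002,"z":0.007,"ax":0.0,"ay":0.0,"az":0.0,"grip":1.0},{"x":0.044,"y":-0.002,"z":0.007,"ax":0.0,"ay":0.0,"az":0.0,"grip":1.0},{"x":0.048,"y":-0.002,"z":0.007,"ax":0.0,"ay":0.0,"az":0.0,"grip":1.0},{"x":0.052,"y":-0.002,"z":0.007,"ax":0.0,"ay":0.0,"az":0.0,"grip":1.0},{"x":0.056,"y":-0.002,"z":0.007,"ax":0.0,"ay":0.0,"az":0.0,"grip":1.0},{"x":0.06,"y":-0.002,"z":0.007,"ax":0.0,"ay":0.0,"az":0.0,"grip":1.0}]}}

```text
time: 7.4
tool_pos: [0.6127, -0.1476, 0.0519]
tcp_rot: [2.181, 2.26, -0.0]
wrist_force: [0.3, -3.8, -1.2]
width: 0.248
grip_force: 49.7
```

Run:
```python
from h import *
plan([.6121,-.118,.053],2.1)
```

```text
t 7.4 p [ 0.6127 -0.1476  0.0519] yaw 2.03 tilt z [ 0.    -0.001 -1.   ] F [ 0.3  -3.81 -1.24] w 0.248 g 49.7 q6 -0.31
shift [ 0.0592  0.0009 -0.0022] turn [ 0.0008  0.001  -0.0023]
```

Emit:
{"op": "step_arm", "data": {"series": [{"x":0.006,"y":0.0,"z":0.0,"ax":0.0,"ay":0.0,"az":0.0,"grip":1.0},{"x":0.012,"y":0.0,"z":0.0,"ax":0.0,"ay":0.0,"az":0.0,"grip":1.0},{"x":0.018,"y":0.0,"z":0.0,"ax":0.0,"ay":0.0,"az":0.0,"grip":1.0},{"x":0.024,"y":0.0,"z":0.0,"ax":0.0,"ay":0.0,"az":0.0,"grip":1.0},{"x":0.03,"y":0.0,"z":0.0,"ax":0.0,"ay":0.0,"az":0.0,"grip":1.0},{"x":0.036,"y":0.0,"z":0.0,"ax":0.0,"ay":0.0,"az":0.0,"grip":1.0},{"x":0.042,"y":0.0,"z":0.0,"ax":0.0,"ay":0.0,"az":0.0,"grip":1.0},{"x":0.048,"y":0.0,"z":0.0,"ax":0.0,"ay":0.0,"az":0.0,"grip":1.0},{"x":0.054,"y":0.0,"z":0.0,"ax":0.0,"ay":0.0,"az":0.0,"grip":1.0},{"x":0.06,"y":0.0,"z":0.0,"ax":0.0,"ay":0.0,"az":0.0,"grip":1.0},{"x":0.066,"y":0.0,"z":0.0,"ax":0.0,"ay":0.0,"az":0.0,"grip":1.0},{"x":0.072,"y":0.0,"z":0.0,"ax":0.0,"ay":0.0,"az":0.0,"grip":1.0}]}}

```text
time: 8.6
tool_pos: [0.6113, -0.1111, 0.0519]
tcp_rot: [2.181, 2.261, 0.0]
wrist_force: [0.7, -4.1, 0.3]
width: 0.246
grip_force: 49.8
```

Run:
```python
from h import *
plan([.6113,-.078,.053],2.1)
```

```text
t 8.6 p [ 0.6113 -0.1111  0.0519] yaw 2.05 tilt z [ 0. -0. -1.] F [ 0.74 -4.09  0.3 ] w 0.246 g 49.8 q6 -0.26
shift [ 0.0661  0.0023 -0.0023] turn [ 0.0003  0.0002 -0.0018]
```

Emit:
{"op": "step_arm", "data": {"series": [{"x":0.006,"y":0.0,"z":0.0,"ax":0.0,"ay":0.0,"az":0.0,"grip":1.0},{"x":0.012,"y":0.0,"z":0.0,"ax":0.0,"ay":0.0,"az":0.0,"grip":1.0},{"x":0.018,"y":0.0,"z":0.0,"ax":0.0,"ay":0.0,"az":0.0,"grip":1.0},{"x":0.024,"y":0.0,"z":0.0,"ax":0.0,"ay":0.0,"az":0.0,"grip":1.0},{"x":0.03,"y":0.0,"z":0.0,"ax":0.0,"ay":0.0,"az":0.0,"grip":1.0},{"x":0.036,"y":0.0,"z":0.0,"ax":0.0,"ay":0.0,"az":0.0,"grip":1.0},{"x":0.042,"y":0.0,"z":0.0,"ax":0.0,"ay":0.0,"az":0.0,"grip":1.0},{"x":0.048,"y":0.0,"z":0.0,"ax":0.0,"ay":0.0,"az":0.0,"grip":1.0},{"x":0.054,"y":0.0,"z":0.0,"ax":0.0,"ay":0.0,"az":0.0,"grip":1.0},{"x":0.06,"y":0.0,"z":0.0,"ax":0.0,"ay":0.0,"az":0.0,"grip":1.0},{"x":0.064,"y":0.0,"z":0.0,"ax":0.0,"ay":0.0,"az":0.0,"grip":1.0}]}}

```text
time: 9.7
tool_pos: [0.61, -0.0789, 0.0518]
tcp_rot: [-2.181, -2.261, 0.0]
wrist_force: [-0.0, -5.5, 1.2]
width: 0.25
grip_force: 49.9
```

Run:
```python
from h import *
plan([.610,-.073,.053],2.1)
```

```text
t 9.7 p [ 0.61   -0.0789  0.0518] yaw 2.06 tilt z [-0.  0. -1.] F [-0.04 -5.46  1.16] w 0.25 g 49.9 q6 -0.21
shift [ 0.0119  0.0003 -0.0025] turn [-0.0002 -0.0001 -0.0015]
```

Emit:
{"op": "step_arm", "data": {"series": [{"x":0.002,"y":0.0,"z":0.0,"ax":0.0,"ay":0.0,"az":0.0,"grip":1.0},{"x":0.004,"y":0.0,"z":0.0,"ax":0.0,"ay":0.0,"az":0.0,"grip":1.0},{"x":0.006,"y":0.0,"z":0.0,"ax":0.0,"ay":0.0,"az":0.0,"grip":1.0},{"x":0.008,"y":0.0,"z":0.0,"ax":0.0,"ay":0.0,"az":0.0,"grip":1.0}]}}

```text
time: 10.1
tool_pos: [0.6099, -0.0753, 0.0517]
tcp_rot: [-2.181, -2.261, 0.0]
wrist_force: [0.7, -3.9, 0.5]
width: 0.249
grip_force: 49.9
```

Emit:
{"op": "step_arm", "data": {"series": [{"x":0.002,"y":0.0,"z":0.0,"ax":0.0,"ay":0.0,"az":0.0,"grip":1.0},{"x":0.004,"y":0.0,"z":0.0,"ax":0.0,"ay":0.0,"az":0.0,"grip":1.0},{"x":0.006,"y":0.0,"z":0.0,"ax":0.0,"ay":0.0,"az":0.0,"grip":1.0},{"x":0.008,"y":0.0,"z":0.0,"ax":0.0,"ay":0.0,"az":0.0,"grip":1.0}]}}

```text
time: 10.5
tool_pos: [0.6098, -0.0712, 0.0518]
tcp_rot: [-2.181, -2.261, 0.0]
wrist_force: [0.9, -3.6, -0.2]
width: 0.249
grip_force: 49.9
```

Emit:
{"op": "step_arm", "data": {"series": [{"x":0.002,"y":0.0,"z":0.0,"ax":0.0,"ay":0.0,"az":0.0,"grip":1.0},{"x":0.004,"y":0.0,"z":0.0,"ax":0.0,"ay":0.0,"az":0.0,"grip":1.0},{"x":0.006,"y":0.0,"z":0.0,"ax":0.0,"ay":0.0,"az":0.0,"grip":1.0},{"x":0.008,"y":0.0,"z":0.0,"ax":0.0,"ay":0.0,"az":0.0,"grip":1.0}]}}

```text
time: 10.9
tool_pos: [0.6096, -0.0671, 0.0517]
tcp_rot: [-2.181, -2.261, 0.0]
wrist_force: [0.2, -4.9, -0.5]
width: 0.247
grip_force: 49.9
```

Emit:
{"op": "step_arm", "data": {"series": [{"x":0.002,"y":0.0,"z":0.0,"ax":0.0,"ay":0.0,"az":0.0,"grip":1.0},{"x":0.004,"y":0.0,"z":0.0,"ax":0.0,"ay":0.0,"az":0.0,"grip":1.0},{"x":0.006,"y":0.0,"z":0.0,"ax":0.0,"ay":0.0,"az":0.0,"grip":1.0},{"x":0.008,"y":0.0,"z":0.0,"ax":0.0,"ay":0.0,"az":0.0,"grip":1.0}]}}

```text
time: 11.3
tool_pos: [0.6095, -0.0632, 0.0517]
tcp_rot: [-2.181, -2.261, 0.0]
wrist_force: [0.1, -3.7, -0.4]
width: 0.247
grip_force: 49.9
```

Emit:
{"op": "step_arm", "data": {"series": [{"x":0.002,"y":0.0,"z":0.0,"ax":0.0,"ay":0.0,"az":0.0,"grip":1.0},{"x":0.004,"y":0.0,"z":0.0,"ax":0.0,"ay":0.0,"az":0.0,"grip":1.0},{"x":0.006,"y":0.0,"z":0.0,"ax":0.0,"ay":0.0,"az":0.0,"grip":1.0},{"x":0.008,"y":0.0,"z":0.0,"ax":0.0,"ay":0.0,"az":0.0,"grip":1.0}]}}

```text
time: 11.7
tool_pos: [0.6094, -0.0592, 0.0518]
tcp_rot: [-2.181, -2.261, 0.0]
wrist_force: [0.7, -3.4, -0.1]
width: 0.245
grip_force: 49.9
```

Emit:
{"op": "step_arm", "data": {"series": [{"x":0.002,"y":0.0,"z":0.0,"ax":0.0,"ay":0.0,"az":0.0,"grip":1.0},{"x":0.004,"y":0.0,"z":0.0,"ax":0.0,"ay":0.0,"az":0.0,"grip":1.0},{"x":0.006,"y":0.0,"z":0.0,"ax":0.0,"ay":0.0,"az":0.0,"grip":1.0},{"x":0.008,"y":0.0,"z":0.0,"ax":0.0,"ay":0.0,"az":0.0,"grip":1.0}]}}

```text
time: 12.1
tool_pos: [0.6092, -0.0552, 0.0517]
tcp_rot: [-2.181, -2.261, 0.0]
wrist_force: [0.2, -3.6, -0.3]
width: 0.254
grip_force: 49.9
```

Emit:
{"op": "step_arm", "data": {"series": [{"x":0.002,"y":0.0,"z":0.0,"ax":0.0,"ay":0.0,"az":0.0,"grip":1.0},{"x":0.004,"y":0.0,"z":0.0,"ax":0.0,"ay":0.0,"az":0.0,"grip":1.0},{"x":0.006,"y":0.0,"z":0.0,"ax":0.0,"ay":0.0,"az":0.0,"grip":1.0},{"x":0.008,"y":0.0,"z":0.0,"ax":0.0,"ay":0.0,"az":0.0,"grip":1.0}]}}

```text
time: 12.5
tool_pos: [0.6091, -0.0512, 0.0518]
tcp_rot: [-2.181, -2.261, 0.0]
wrist_force: [-0.0, -4.1, -0.8]
width: 0.25
grip_force: 49.9
```

Emit:
{"op": "step_arm", "data": {"series": [{"x":0.002,"y":0.0,"z":0.0,"ax":0.0,"ay":0.0,"az":0.0,"grip":1.0},{"x":0.004,"y":0.0,"z":0.0,"ax":0.0,"ay":0.0,"az":0.0,"grip":1.0},{"x":0.006,"y":0.0,"z":0.0,"ax":0.0,"ay":0.0,"az":0.0,"grip":1.0},{"x":0.008,"y":0.0,"z":0.0,"ax":0.0,"ay":0.0,"az":0.0,"grip":1.0}]}}

```text
time: 12.9
tool_pos: [0.6089, -0.0472, 0.0517]
tcp_rot: [-2.181, -2.261, 0.0]
wrist_force: [0.5, -4.3, -1.3]
width: 0.246
grip_force: 49.9
```

Emit:
{"op": "step_arm", "data": {"series": [{"x":0.002,"y":0.0,"z":0.0,"ax":0.0,"ay":0.0,"az":0.0,"grip":1.0},{"x":0.004,"y":0.0,"z":0.0,"ax":0.0,"ay":0.0,"az":0.0,"grip":1.0},{"x":0.006,"y":0.0,"z":0.0,"ax":0.0,"ay":0.0,"az":0.0,"grip":1.0},{"x":0.008,"y":0.0,"z":0.0,"ax":0.0,"ay":0.0,"az":0.0,"grip":1.0}]}}

```text
time: 13.3
tool_pos: [0.6091, -0.0443, 0.0519]
tcp_rot: [2.18, 2.26, -0.001]
wrist_force: [0.2, -7.4, -0.5]
width: 0.25
grip_force: 49.8
```

Emit:
{"op": "step_arm", "data": {"series": [{"x":0.001,"y":0.0,"z":0.0,"ax":0.0,"ay":0.0,"az":0.0,"grip":1.0},{"x":0.002,"y":0.0,"z":0.0,"ax":0.0,"ay":0.0,"az":0.0,"grip":1.0}]}}

```text
time: 13.5
tool_pos: [0.609, -0.0437, 0.0519]
tcp_rot: [2.179, 2.26, -0.002]
wrist_force: [-0.4, -8.8, -0.6]
width: 0.248
grip_force: 49.8
```

Emit:
{"op": "step_arm", "data": {"series": [{"x":0.0,"y":0.0,"z":0.0,"ax":0.0,"ay":0.0,"az":0.0,"grip":1.0},{"x":0.0,"y":0.0,"z":0.0,"ax":0.0,"ay":0.0,"az":0.0,"grip":1.0},{"x":0.0,"y":0.0,"z":0.0,"ax":0.0,"ay":0.0,"az":0.0,"grip":1.0},{"x":0.0,"y":0.0,"z":0.0,"ax":0.0,"ay":0.0,"az":0.0,"grip":1.0}]}}

```text
time: 13.9
tool_pos: [0.6091, -0.0436, 0.0519]
tcp_rot: [2.179, 2.26, -0.002]
wrist_force: [0.6, -9.3, -1.5]
width: 0.253
grip_force: 49.8
```

Emit:
{"op": "step_arm", "data": {"series": [{"x":-0.002,"y":0.0,"z":0.0,"ax":0.0,"ay":0.0,"az":0.0,"grip":1.0},{"x":-0.004,"y":0.0,"z":0.0,"ax":0.0,"ay":0.0,"az":0.0,"grip":1.0},{"x":-0.006,"y":0.0,"z":0.0,"ax":0.0,"ay":0.0,"az":0.0,"grip":1.0},{"x":-0.01,"y":0.0,"z":0.0,"ax":0.0,"ay":0.0,"az":0.0,"grip":1.0},{"x":-0.025,"y":0.0,"z":0.0,"ax":0.0,"ay":0.0,"az":0.0,"grip":1.0},{"x":-0.05,"y":0.0,"z":-0.01,"ax":0.0,"ay":0.0,"az":0.0,"grip":1.0},{"x":-0.08,"y":0.0,"z":-0.05,"ax":0.0,"ay":0.0,"az":0.0,"grip":1.0},{"x":-0.11,"y":0.0,"z":-0.1,"ax":0.0,"ay":0.0,"az":0.0,"grip":1.0},{"x":-0.14,"y":0.0,"z":-0.13,"ax":0.0,"ay":0.0,"az":0.0,"grip":1.0},{"x":-0.14,"y":0.0,"z":-0.13,"ax":0.0,"ay":0.0,"az":0.0,"grip":1.0},{"x":-0.14,"y":0.0,"z":-0.13,"ax":0.0,"ay":0.0,"az":0.0,"grip":1.0}]}}

```text
time: 15.0
tool_pos: [0.6112, -0.1128, 0.1168]
tcp_rot: [2.183, 2.259, 0.001]
wrist_force: [-0.7, 0.2, -2.0]
width: 0.252
grip_force: 49.6
```

Run:
```python
from h import *
plan([.4545,-.3745,.117],-4.5)
```

```text
t 15.0 p [ 0.6112 -0.1128  0.1168] yaw 1.97 tilt z [ 0.  0. -1.] F [-0.7   0.25 -1.95] w 0.252 g 49.6 q6 -0.26
shift [-0.5124 -0.3313 -0.0006] turn [ 0.0009 -0.0007  0.2155]
```

Emit:
{"op": "step_arm", "data": {"series": [{"x":-0.04,"y":-0.026,"z":0.0,"ax":0.0,"ay":0.0,"az":0.02,"grip":1.0},{"x":-0.1,"y":-0.065,"z":0.0,"ax":0.0,"ay":0.0,"az":0.05,"grip":1.0},{"x":-0.17,"y":-0.11,"z":0.0,"ax":0.0,"ay":0.0,"az":0.08,"grip":1.0},{"x":-0.24,"y":-0.155,"z":0.0,"ax":0.0,"ay":0.0,"az":0.11,"grip":1.0},{"x":-0.31,"y":-0.2,"z":0.0,"ax":0.0,"ay":0.0,"az":0.14,"grip":1.0},{"x":-0.38,"y":-0.246,"z":0.0,"ax":0.0,"ay":0.0,"az":0.17,"grip":1.0},{"x":-0.44,"y":-0.285,"z":0.0,"ax":0.0,"ay":0.0,"az":0.2,"grip":1.0},{"x":-0.49,"y":-0.317,"z":0.0,"ax":0.0,"ay":0.0,"az":0.215,"grip":1.0},{"x":-0.512,"y":-0.331,"z":0.0,"ax":0.0,"ay":0.0,"az":0.215,"grip":1.0},{"x":-0.512,"y":-0.331,"z":0.0,"ax":0.0,"ay":0.0,"az":0.215,"grip":1.0},{"x":-0.512,"y":-0.331,"z":0.0,"ax":0.0,"ay":0.0,"az":0.215,"grip":1.0}]}}

```text
time: 16.1
tool_pos: [0.455, -0.3726, 0.1158]
tcp_rot: [-2.304, -2.133, -0.001]
wrist_force: [-0.5, 0.1, -1.2]
width: 0.251
grip_force: 49.6
```

Run:
```python
from h import *
plan([.4545,-.3745,.045],-4.5)
```

```text
t 16.1 p [ 0.455  -0.3726  0.1158] yaw -4.4 tilt z [-0.001  0.002 -1.   ] F [-0.46  0.11 -1.19] w 0.251 g 49.6 q6 -0.65
shift [-0.0041 -0.0006  0.1416] turn [-0.002  -0.0037  0.0032]
```

Emit:
{"op": "step_arm", "data": {"series": [{"x":-0.004,"y":0.0,"z":0.04,"ax":0.0,"ay":0.0,"az":0.0,"grip":1.0},{"x":-0.004,"y":0.0,"z":0.08,"ax":0.0,"ay":0.0,"az":0.0,"grip":1.0},{"x":-0.004,"y":0.0,"z":0.12,"ax":0.0,"ay":0.0,"az":0.0,"grip":1.0},{"x":-0.004,"y":0.0,"z":0.14,"ax":0.0,"ay":0.0,"az":0.0,"grip":1.0},{"x":-0.004,"y":0.0,"z":0.148,"ax":0.0,"ay":0.0,"az":0.0,"grip":1.0},{"x":-0.004,"y":0.0,"z":0.152,"ax":0.0,"ay":0.0,"az":0.0,"grip":1.0},{"x":-0.004,"y":0.0,"z":0.155,"ax":0.0,"ay":0.0,"az":0.0,"grip":1.0},{"x":-0.004,"y":0.0,"z":0.157,"ax":0.0,"ay":0.0,"az":0.0,"grip":1.0},{"x":-0.004,"y":0.0,"z":0.157,"ax":0.0,"ay":0.0,"az":0.0,"grip":1.0}]}}

```text
time: 17.0
tool_pos: [0.4553, -0.3764, 0.039]
tcp_rot: [2.304, 2.134, 0.0]
wrist_force: [0.3, -0.4, -2.3]
width: 0.252
grip_force: 49.7
```

Emit:
{"op": "step_arm", "data": {"series": [{"x":0.0,"y":0.0,"z":0.002,"ax":0.0,"ay":0.0,"az":0.0,"grip":1.0},{"x":0.0,"y":0.0,"z":0.004,"ax":0.0,"ay":0.0,"az":0.0,"grip":1.0},{"x":0.0,"y":0.0,"z":0.006,"ax":0.0,"ay":0.0,"az":0.0,"grip":1.0},{"x":0.0,"y":0.0,"z":0.006,"ax":0.0,"ay":0.0,"az":0.0,"grip":1.0}]}}

```text
time: 17.4
tool_pos: [0.455, -0.3762, 0.0361]
tcp_rot: [2.305, 2.134, -0.0]
wrist_force: [-1.9, 1.2, 4.0]
width: 0.25
grip_force: 50.3
```

Contact with the mat is felt, so I'll release, then rise.

Emit:
{"op": "step_arm", "data": {"series": [{"x":0.0,"y":0.0,"z":0.0,"ax":0.0,"ay":0.0,"az":0.0,"grip":-1.0},{"x":0.0,"y":0.0,"z":0.0,"ax":0.0,"ay":0.0,"az":0.0,"grip":-1.0},{"x":0.0,"y":0.0,"z":0.0,"ax":0.0,"ay":0.0,"az":0.0,"grip":-1.0},{"x":0.0,"y":0.0,"z":0.0,"ax":0.0,"ay":0.0,"az":0.0,"grip":-1.0},{"x":0.0,"y":0.0,"z":0.0,"ax":0.0,"ay":0.0,"az":0.0,"grip":-1.0},{"x":0.0,"y":0.0,"z":0.0,"ax":0.0,"ay":0.0,"az":0.0,"grip":-1.0},{"x":0.0,"y":0.0,"z":-0.03,"ax":0.0,"ay":0.0,"az":0.0,"grip":-1.0},{"x":0.0,"y":0.0,"z":-0.1,"ax":0.0,"ay":0.0,"az":0.0,"grip":-1.0},{"x":0.0,"y":0.0,"z":-0.2,"ax":0.0,"ay":0.0,"az":0.0,"grip":-1.0},{"x":0.0,"y":0.0,"z":-0.3,"ax":0.0,"ay":0.0,"az":0.0,"grip":-1.0},{"x":0.0,"y":0.0,"z":-0.3,"ax":0.0,"ay":0.0,"az":0.0,"grip":-1.0}]}}

```text
time: 18.5
tool_pos: [0.4594, -0.38, 0.1962]
tcp_rot: [2.292, 2.123, 0.002]
wrist_force: [1.2, -1.0, 1.2]
width: 0.996
grip_force: 0.0
```

Run:
```python
from h import *
state(); a=snap('scene','s9')['img']; b=snap('wrist','w9')['img']
i=np.vstack([cv2.resize(a[130:290,130:450],(640,320),interpolation=cv2.INTER_CUBIC),cv2.resize(b,(448,280))[:, :] if 0 else np.hstack([cv2.resize(b,(448,280)),np.zeros((280,192,3),np.uint8)])])
cv2.imwrite('pics/end.png',i[:,:,::-1])
```

```text
t 18.5 p [ 0.4594 -0.38    0.1962] yaw -4.39 tilt z [ 0.013 -0.012 -1.   ] F [ 1.16 -1.    1.19] w 0.996 g 0.0 q6 -0.66
```

View pics/end.png

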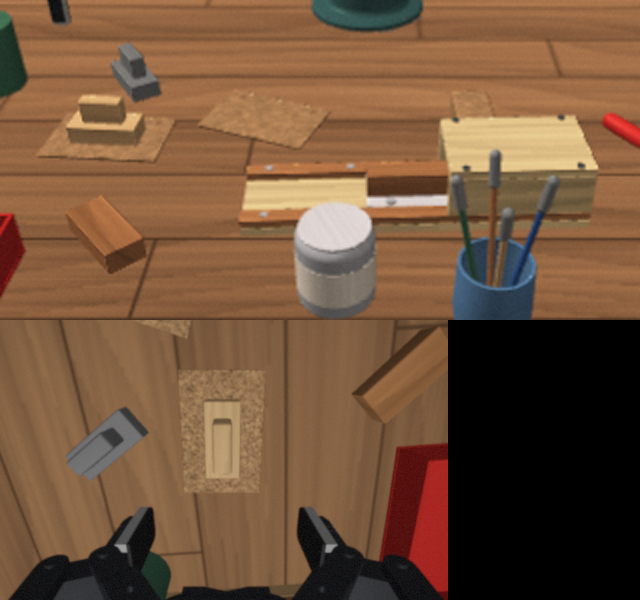

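The final picture shows the block upright in the middle of the cork mat at about (222,440). The fence is seated in the hood at about (407,185), and the bystanders haven't moved.

```bash
python3 -c "
from workcell import bot
print(bot.finish_job())"
```

```text
the job is handed in; nothing more can be done
None
```

I handed the job in at about 18.5 s: the fence is against the sprung stop (pushed about 5 N past its drag), the tapping block stands released mid-mat, and no bystander looks moved; no verdict came back, and I couldn't see the stop contact after letting go.

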